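# Sweep the copper inlay discs through the gate

## Robot

A 6-joint arm with a two-finger parallel gripper is mounted at the origin on the work surface. World frame = base frame: x ahead of the robot, y to its left, z up, the work surface at z = 0. Lengths are in m, angles in rad, forces in N, time in s.
With the tool pointing down it reaches from about 0.225 to 0.875 m from the base axis. Payload 3.4 kg.
Tool frame: the origin (TCP) lies between the finger pads; the fingertips stand 19 mm ahead of it and the grasp point (between the pads) is the TCP; z points along the fingers, y is the line along which they close (so a half turn about z gives the same grasp; the last joint's range is limited). The gripper opens to 85 mm and grips with 20 to 120 N. Pads are 22 mm wide; open, the fingers measure 114 mm over their backs; the gripper's body (76 mm by 85 mm) begins 54 mm behind the grasp point. The pads swing forward as they close: fully open they stand 13 mm farther back than shut.
Start: joints at [-1.409, 0.276, 1.505, -0, 1.361, -0.121], TCP at [0.16, -0.552, 0.25] pointing down, gripper open.
Joint ranges: [-2.89, 2.89], [-0.75, 2.08], [0.22, 2.7], [-1.18, 4.32], [0.11, 2.71], [-2.7, 2.7]. Speed limits (rad/s): [2.57, 2.57, 3.14, 3.14, 3.14, 3.14].

## Interface

Orientations are given as a unit quaternion [w, x, y, z].
In Python, from rig import get_state, imaging, ticket gives the robot as it stands. The module is installed in compiled form; this text tells all that it offers.
- The arm moves only by the shell command python3 -m inch 'ROWS' [FORCE]. ROWS is JSON, a list of rows, each an object with "claw": the opening, from -1 (shut) to 1 (fully open); "travel": the shift along the world's x, y, z in units of 200 mm (1.0 is 200 mm), a list of three; "turn": the turn about the world's z in units of 180 degrees (1.0 is 180 degrees). A call has 1 to 5 rows; each row is the pose to reach, as a shift and turn from the pose commanded when the call began, turning the shorter way round; what a row does not reach only later rows make up. A row lasts 1/10 s, in which the tool goes at most 50 mm and 8.59 degrees, less where a joint would pass 70% of its speed; a pose out of reach is approached as far as the arm can. A call with a number of a shift or a turn outside -1 to 1 is refused whole. A call with a gripper value outside its range is refused whole. The fingers move at their own pace and stop on an object; FORCE is the grip in N (left out, the last holds). Time passes only in rows, so rows that repeat a pose let the fingers close. It gives the time, the measured TCP pose, the force, the opening and the grip force at its end, in the units of the state.
- get_state(): the state, without advancing time (a new reading comes with each control period).
- imaging.get_image(name): name is "side" or "top"; returns the picture (480x640x3 uint8, red, green, blue); there is no depth.
- imaging.camera_params(name): a dict with "camera_matrix" (3x3 intrinsics, pixels), "k1" (the pictures are not rectified: a ray, as slopes to the right and down, at radius r is drawn at 1 + k1 r^2 times it, then the intrinsics apply), "cam_to_world" (4x4, takes a point from camera to world coordinates). Camera axes: x right, y down, z forward; pixel columns grow to the right and rows downward; lengths in m; the calibration is good to about 2 mm. A picture is of the moment at which its call begins. camera_params takes no time and is no camera call.
- ticket.sign_off(): hands the job in; it is judged then, once.
The state is a dict: "clock": time; "qpos": joint angles; "qd": joint speeds; "effort": joint torques, N m; "position": TCP position; "ee_rot": TCP orientation; "contact_force": force on the tool from outside, world axes, zero at the start; "moment": the same for the moment, N m; "width": finger opening in m; "gripper_force": force on a finger pad.
Only numpy, scipy, OpenCV 4.12 (cv2) and the standard library are available. Lean on these libraries where they do the work, as an engineer would, in place of code of your own. Each camera call takes 0.05 s, during which the arm holds its last target. There are 200 camera calls.

## Task

With the fingertips, sweep the three copper inlay discs across the sorting board and through the gap in the blue fence, one at a time, so that each drops into the slot behind it. Only push them, never pick them up or lift them; the white disc stays on the deck behind the fence, and the ink pot, the roll of tape and the sanding block are left where they are.

Things in the scene. Friction and masses are not known exactly. Their poses are not given: they have to be found in the camera images.
- board: fixed wooden sorting board, 272 mm (x) by 250 mm (y), top 65 mm above the table. Origin on the table surface, x centred; z up, -y towards gate and slot. Sweeping deck: from the drop edge at y = -75 mm back to y = +99 mm, x = +-130 mm, inside low rims and the blue fence, all 12 mm high above the deck and 6 mm thick. In front of the fence the top is again at 65 mm.
- gate (a point): middle of the 36 mm wide gap in the blue fence, at deck height, on the edge where the deck ends: a disc pushed towards board -y tips into the slot once its centre is a few mm past this edge. From each gap corner (x = +-18 mm, y = -75 mm on the board) the fence's straight inner face runs outwards and back at 18 degrees to the x axis, to y = -38.6 mm at the side rim.
- slot (a point): centre of the slot's floor: an open-topped slot in the board right behind the gate, 44 mm wide (board x) and 60 mm long (board y from -75 to -135 mm), 60 mm deep below the deck; it has room for all three discs in any heap.
- copper_a: copper disc, 26 mm diameter, 8 mm thick, about 35 g; starts lying flat on the board's deck behind the gate. Origin at its centre, z along its thickness. All copper discs are alike.
- copper_b: copper disc, 26 mm diameter, 8 mm thick, about 35 g; starts lying flat on the board's deck behind the gate. Origin at its centre, z along its thickness. All copper discs are alike.
- copper_c: copper disc, 26 mm diameter, 8 mm thick, about 35 g; starts lying flat on the board's deck behind the gate. Origin at its centre, z along its thickness. All copper discs are alike.
- white: white disc, same size and weight as the copper ones, lying flat on the deck. Origin at its centre. It stays on the deck.
- inkpot: small amber ink pot with a black cap, 34 mm diameter, 40 mm high, loose on top of the board on the strip in front of the fence, on the board's +x side. Origin at the centre of its underside.
- tape: roll of blue tape lying flat on the table behind the board (its +y side), 90 mm diameter, 24 mm high. Origin at the centre of its underside.
- block: wooden sanding block with a dark rubber sole, 75 x 45 x 30 mm, lying on the table in front of the board (its -y side). Origin at the centre of its underside.
Things that resemble listed ones, but are neither listed nor needed, are in the scene too. Leave any turquoise look-alike of the copper_a alone.

How it is judged:
By the outcome, as a careful person would: the job done as asked, in the order asked, and still so for the second after the job is handed in, with the robot touching nothing.
It also fails if it takes over 64 s, if anything falls off the work surface, if the arm or the gripper's body presses on something with over 40 N, if the wrist force passes 120 N, or if a joint passes its speed limit or range.

## Working session

There is one attempt and no reset: what is moved stays moved. The work goes in short steps, Python scripts to look and compute and a shell command to move; the robot and the scene stay as the last step left them, time stands still between calls to the robot, and variables do not carry over. Pictures are saved under pics/ and viewed, at most 10 in all, crops included, and the job is handed in when it is done.

```bash
mkdir -p pics; cat > h.py <<'E'
import numpy as np,cv2
from rig import get_state, imaging, ticket
def snap(n,f):
    im=imaging.get_image(n); cv2.imwrite('pics/'+f,im[:,:,::-1]); return im
def p2w(n,u,v,z):
    c=imaging.camera_params(n);K=np.array(c['camera_matrix']);T=np.array(c['cam_to_world'])
    d=cv2.undistortPoints(np.array([[[u,v]]],float),K,np.array([c['k1'],0,0,0,0.]))[0,0]
    r=T[:3,:3]@np.array([d[0],d[1],1]);o=T[:3,3]
    return (o+r*(z-o[2])/r[2])[:3]
def w2p(n,p):
    c=imaging.camera_params(n);K=np.array(c['camera_matrix']);T=np.linalg.inv(np.array(c['cam_to_world']))
    q=T[:3,:3]@np.array(p)+T[:3,3];d=q[:2]/q[2];d=d*(1+c['k1']*(d@d));return K[:2,:2]@d+K[:2,2]
E
python3 - <<'E'
from h import *
snap('top','t0.png');snap('side','s0.png')
for n in('top','side'):print(imaging.camera_params(n))
print(get_state())
E
```

```text
{'camera_matrix': array([[576.97322572,   0.        , 308.35488886],
       [  0.        , 576.97322572, 239.06037425],
       [  0.        ,   0.        ,   1.        ]]), 'k1': 0.06070343773829211, 'cam_to_world': array([[-0.00686498, -0.99627516,  0.08595738,  0.53193832],
       [-0.99936755,  0.00983467,  0.03417274,  0.02304508],
       [-0.03489081, -0.08566842, -0.99571259,  0.97364975],
       [ 0.        ,  0.        ,  0.        ,  1.        ]])}
{'camera_matrix': array([[560.57016522,   0.        , 311.09826005],
       [  0.        , 560.57016522, 238.1544804 ],
       [  0.        ,   0.        ,   1.        ]]), 'k1': -0.17562197509285843, 'cam_to_world': array([[-0.81412545, -0.39224224,  0.42818896,  0.18701236],
       [-0.58046142,  0.5290635 , -0.61899625,  0.58939066],
       [ 0.01625732, -0.75248777, -0.65840554,  0.67537644],
       [ 0.        ,  0.        ,  0.        ,  1.        ]])}
{'clock': 0.1, 'qpos': array([-1.40899981e+00,  2.76534318e-01,  1.50600391e+00, -7.53173644e-06,
        1.36072935e+00, -1.20993054e-01]), 'qd': array([ 0.00238307, -0.00161832, -0.00318999,  0.00011933, -0.00056769,
        0.00121381]), 'effort': array([ 1.51103144e-03, -4.17699373e+01, -2.46405548e+01, -4.28649764e-05,
        5.83082423e-03, -6.77961111e-06]), 'position': array([ 0.16036891, -0.55171715,  0.24952579]), 'ee_rot': array([-8.37213010e-04,  9.90019942e-01,  1.40924849e-01, -2.07661567e-05]), 'contact_force': array([ 0.68105762,  0.9596112 , -0.33419249]), 'moment': array([-0.02180952, -0.02524041, -0.00373579]), 'gripper_force': 0.0, 'width': 0.08536167011422029}
```

View pics/t0.png

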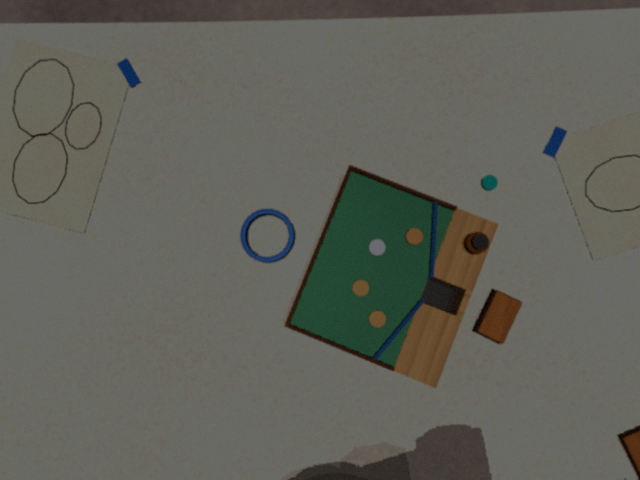

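View pics/s0.png

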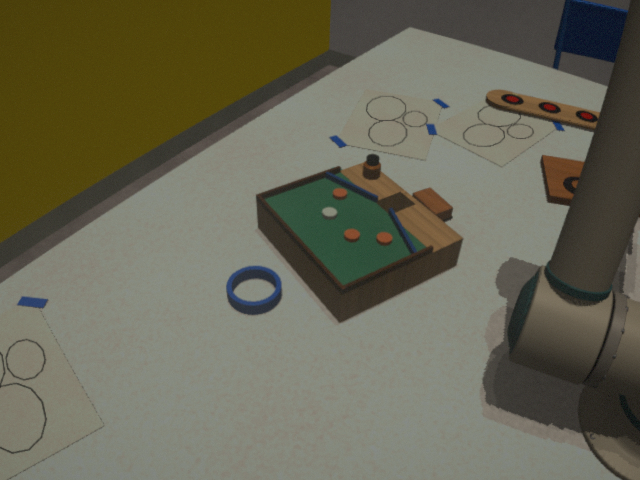

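The top view shows the board with corners near (350,167), (497,223), (437,386), (288,325). The copper discs are at (414,236), (361,288) and (377,319), the white disc at (377,247), and the slot around (445,296).

```bash
python3 - <<'E'
from h import *
im=cv2.imread('pics/t0.png')
c=im[150:400,270:530];cv2.imwrite('pics/c0.png',cv2.resize(c,None,fx=2.9,fy=2.35,interpolation=cv2.INTER_CUBIC) if 0 else cv2.resize(c,None,fx=2.4,fy=2.4,interpolation=cv2.INTER_CUBIC))
A=p2w('top',350,167,.077);B=p2w('top',497,223,.065);C=p2w('top',437,386,.065);D=p2w('top',288,325,.077)
print(A,B,C,D)
src=np.array([[136,q] for q in (0,)])
for n,a,b in(('AB',A,B),('BC',B,C),('CD',C,D),('DA',D,A)):print(n,np.linalg.norm(a-b),np.degrees(np.arctan2(*(b-a)[1::-1])))
hsv=cv2.cvtColor(im,cv2.COLOR_BGR2HSV);print([hsv[y,x] for x,y in((414,236),(361,288),(377,319),(377,247))])
for n,(x,y) in dict(a=(414,236),b=(361,288),c=(377,319),w=(377,247)).items():
    w=im[y-14:y+15,x-14:x+15].astype(int);m=(w[:,:,2]>w[:,:,1]*(1.0 if n!='w' else .9)).astype(np.uint8)
    k,l,s,ce=cv2.connectedComponentsWithStats(m);i=l[14,14];u,v=ce[i]+[x-14,y-14];print(n,u,v,s[i],p2w('top',u,v,.073))
E
```

```text
[ 0.72236914 -0.01245273  0.077     ] [ 0.63258324 -0.23991837  0.065     ] [ 0.3834153 -0.140624   0.065    ] [0.47675831 0.08610988 0.077     ]
AB 0.2448389723825794 -111.54028520465322
BC 0.26822385437718876 158.27253101703732
CD 0.24548965728621897 67.62375335041054
DA 0.26464932920777123 -21.86538889585832
[array([ 15, 149, 106], dtype=uint8), array([ 18, 147, 104], dtype=uint8), array([ 17, 147, 104], dtype=uint8), array([120,  14, 109], dtype=uint8)]
a 413.7307692307692 236.04273504273505 [  5   6  18  17 234] [ 0.61278101 -0.11006281  0.073     ]
b 360.085201793722 287.5560538116592 [  5   6  17  17 223] [ 0.53344253 -0.02576469  0.073     ]
c 376.9353448275862 318.44827586206895 [  6   5  17  18 232] [ 0.48594076 -0.05087464  0.073     ]
w 376.5330188679245 247.11320754716982 [  6   6  16  17 212] [ 0.59604718 -0.05224338  0.073     ]
```

View pics/c0.png

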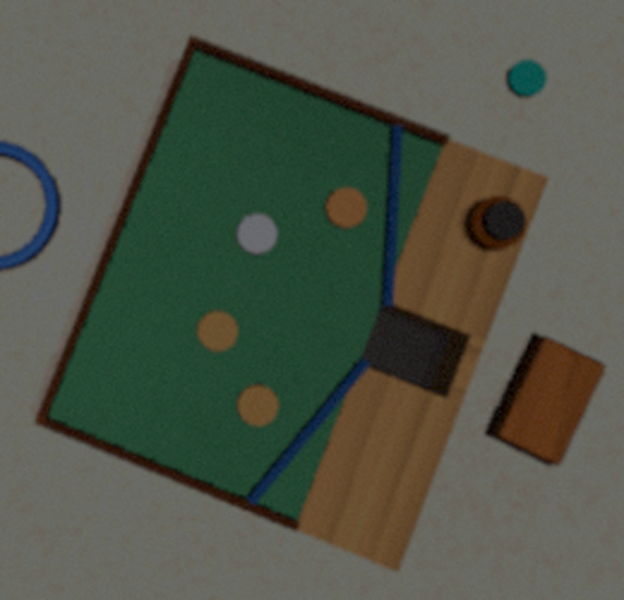

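The crop shows the gap corners at about (388,305) and (365,363). The slot runs to (468,335)/(447,395), and the discs match what I found before.

```bash
cat >> h.py <<'E'
def setup():
    I=[[136,125],[136,-125],[-136,-125],[-136,125],[22,-75],[-22,-75],[22,-135],[-22,-135]]
    f=lambda x,y:(x/2.4+270,y/2.4+150)
    W=[p2w('top',350,167,.077),p2w('top',497,223,.065),p2w('top',437,386,.065),p2w('top',288,325,.077)]+[p2w('top',*f(*q),.065) for q in((388,305),(365,363),(468,335),(447,395))]
    X=np.array(I)/1000.;Y=np.array(W)[:,:2]
    mx,my=X.mean(0),Y.mean(0);U,S,V=np.linalg.svd((Y-my).T@(X-mx));R=U@V
    return R,my-R@mx,X,Y
R0,t0,X0,Y0=setup()
b2w=lambda p:R0@(np.array(p)/1000)+t0
w2b=lambda p:R0.T@(np.array(p)[:2]-t0)*1000
E
python3 - <<'E'
from h import *
print(R0,t0,np.degrees(np.arctan2(R0[1,0],R0[0,0])))
print(np.round((Y0-X0@R0.T-t0)@R0*1000,1))
for n,p in dict(a=(.6128,-.1101),b=(.5334,-.0258),c=(.4859,-.0509),w=(.5960,-.0522)).items():print(n,w2b(p))
# fence ends px (crop) 397,128 & 255,500, gap 388,305 top of fence z .077
for q in((397,128),(253,500),(388,303),(366,364)):print(w2b(p2w('top',q[0]/2.4+270,q[1]/2.4+150,.077)))
E
```

```text
[[ 0.92717383  0.37463141]
 [-0.37463141  0.92717383]] [ 0.55675317 -0.0672029 ] -22.001533355227988
[[ -3.  -12.2]
 [ -1.   -6.7]
 [  2.8  -8. ]
 [  4.4 -12.8]
 [ -2.8   7. ]
 [  0.7   7.6]
 [ -2.1  13. ]
 [  0.9  12.1]]
a [ 68.03575451 -18.77616155]
b [-37.16327509  29.63885854]
c [-71.80078366 -11.42819638]
w [30.76807574 28.61339551]
[127.28906334 -31.28238159]
[-128.67953499  -30.28692467]
[ 19.38177111 -65.6310939 ]
[-22.11766345 -66.30341575]
```

The board's y extent must be -145 to +105 (rear rim at 99+6), so I'll correct that.

```bash
sed -i 's/\[\[136,125\],\[136,-125\],\[-136,-125\],\[-136,125\]/[[136,105],[136,-145],[-136,-145],[-136,105]/' h.py
python3 - <<'E'
from h import *
print(t0,np.degrees(np.arctan2(R0[1,0],R0[0,0])))
print(np.round((Y0-X0@R0.T-t0)@R0*1000,1))
for n,p in dict(a=(.6128,-.1101),b=(.5334,-.0258),c=(.4859,-.0509),w=(.5960,-.0522)).items():print(n,w2b(p))
for q in((397,128),(253,500),(388,303),(366,364)):print(w2b(p2w('top',q[0]/2.4+270,q[1]/2.4+150,.077)))
print('gate',b2w((0,-75)))
s=get_state();q=s['ee_rot'];from scipy.spatial.transform import Rotation as Ro
print(Ro.from_quat([q[1],q[2],q[3],q[0]]).as_matrix())
E
```

```text
[ 0.56047496 -0.05792126] -21.977285458609014
[[-2.9 -2.2]
 [-1.   3.2]
 [ 2.8  2. ]
 [ 4.5 -2.8]
 [-2.8 -3. ]
 [ 0.7 -2.4]
 [-2.1  3. ]
 [ 0.9  2.1]]
a [ 68.05002054 -28.80495768]
b [-37.12851014  19.65457889]
c [-71.78339541 -21.39781356]
w [30.80240063 18.60036703]
[127.29803136 -41.33625294]
[-128.67012277  -40.23246876]
[ 19.37621222 -75.6392952 ]
[-22.12350316 -76.29405419]
gate [ 0.53240703 -0.12747118]
[[ 9.60280373e-01  2.79036788e-01 -2.77086053e-04]
 [ 2.79036857e-01 -9.60278972e-01  1.65186222e-03]
 [ 1.94850416e-04 -1.66356809e-03 -9.99998597e-01]]
```

```bash
cat >> h.py <<'E'
def plan(*tg):
    "tg: (bx,by,z,board push angle deg); prints travel/turn from the measured pose"
    s=get_state();p=s['position'];q=s['ee_rot']
    a=2*np.degrees(np.arctan2(q[2],q[1]))
    print('t %.2f'%s['clock'],'board',np.round(w2b(p),1),'z %.4f'%p[2],'xang board %.1f'%(a+22),'w %.4f'%s['width'],np.round(s['contact_force'],1))
    for bx,by,z,an in tg:
        d=(np.array([*b2w((bx,by)),z])-p)/.2; t=(an-22-a+90)%180-90
        print('  travel',np.round(d,3),'turn %.3f'%(t/180))
E
python3 -c "
from h import *
plan((102.2,-17.7,.13,18),(102.2,-17.7,.095,18))"
```

```text
t 0.10 board [-186.2 -607.6] z 0.2495 xang board 38.2 w 0.0854 [ 0.7  1.  -0.3]
  travel [ 2.441  2.196 -0.598] turn -0.112
  travel [ 2.441  2.196 -0.773] turn -0.112
```

```bash

python3 -m inch '[{"claw":-0.72,"travel":[0.163,0.147,0],"turn":-0.02},{"claw":-0.72,"travel":[0.325,0.293,0],"turn":-0.05},{"claw":-0.72,"travel":[0.488,0.44,0],"turn":-0.08},{"claw":-0.72,"travel":[0.65,0.586,0],"turn":-0.112},{"claw":-0.72,"travel":[0.814,0.732,0],"turn":-0.112}]' 20
python3 -m inch '[{"claw":-0.72,"travel":[0.163,0.147,0],"turn":0},{"claw":-0.72,"travel":[0.325,0.293,0],"turn":0},{"claw":-0.72,"travel":[0.488,0.44,0],"turn":0},{"claw":-0.72,"travel":[0.65,0.586,0],"turn":0},{"claw":-0.72,"travel":[0.814,0.732,0],"turn":0}]'
python3 -m inch '[{"claw":-0.72,"travel":[0.163,0.147,0],"turn":0},{"claw":-0.72,"travel":[0.325,0.293,0],"turn":0},{"claw":-0.72,"travel":[0.488,0.44,0],"turn":0},{"claw":-0.72,"travel":[0.65,0.586,0],"turn":0},{"claw":-0.72,"travel":[0.813,0.732,0],"turn":0}]'
python3 -c "
from h import *
plan((102.2,-17.7,.13,18),(102.2,-17.7,.095,18))"
```

```text
clock: 0.6
position: [0.3241, -0.4043, 0.25]
ee_rot: [-0.0, 0.999, -0.036, -0.0]
contact_force: [-0.3, -1.3, -0.2]
width: 0.0127
gripper_force: 0.0
clock: 1.1
position: [0.4869, -0.2578, 0.25]
ee_rot: [-0.0, 0.999, -0.035, -0.0]
contact_force: [1.1, -1.5, 0.4]
width: 0.0118
gripper_force: 0.0
clock: 1.6
position: [0.6496, -0.1115, 0.2498]
ee_rot: [0.0, 0.999, -0.034, -0.0]
contact_force: [1.3, -0.9, -1.0]
width: 0.0118
gripper_force: 0.0
t 1.60 board [102.7 -16.3] z 0.2498 xang board 18.1 w 0.0118 [ 1.3 -0.9 -1. ]
  travel [-0.005 -0.006 -0.599] turn -0.000
  travel [-0.005 -0.006 -0.774] turn -0.000
```

```bash

python3 -m inch '[{"claw":-0.72,"travel":[-0.005,-0.006,-0.24],"turn":0},{"claw":-0.72,"travel":[-0.005,-0.006,-0.48],"turn":0},{"claw":-0.72,"travel":[-0.005,-0.006,-0.65],"turn":0},{"claw":-0.72,"travel":[-0.005,-0.006,-0.74],"turn":0},{"claw":-0.72,"travel":[-0.005,-0.006,-0.774],"turn":0}]'
python3 -m inch '[{"claw":-0.72,"travel":[0,0,-0.01],"turn":0},{"claw":-0.72,"travel":[0,0,-0.02],"turn":0}]'
python3 -m inch '[{"claw":-0.72,"travel":[0,0,-0.01],"turn":0},{"claw":-0.72,"travel":[0,0,-0.015],"turn":0}]'
python3 -c "
from h import *
plan()
im=snap('side','s1.png');cv2.imwrite('pics/s1c.png',cv2.resize(im[120:330,230:490],None,fx=2.8,fy=2.8,interpolation=cv2.INTER_CUBIC))"
```

```text
clock: 2.1
position: [0.6457, -0.1136, 0.0922]
ee_rot: [-0.001, 0.999, -0.034, -0.003]
contact_force: [-0.3, -0.4, 0.0]
width: 0.0122
gripper_force: 0.0
clock: 2.3
position: [0.6485, -0.1145, 0.0925]
ee_rot: [0.0, 0.999, -0.035, 0.001]
contact_force: [-0.5, 1.2, 0.4]
width: 0.0116
gripper_force: 0.0
clock: 2.5
position: [0.6482, -0.1144, 0.0896]
ee_rot: [0.0, 0.999, -0.035, 0.001]
contact_force: [-0.6, 0.3, 0.7]
width: 0.012
gripper_force: 0.0
t 2.50 board [102.5 -19.6] z 0.0896 xang board 18.0 w 0.0120 [-0.6  0.3  0.7]
```

View pics/s1c.png

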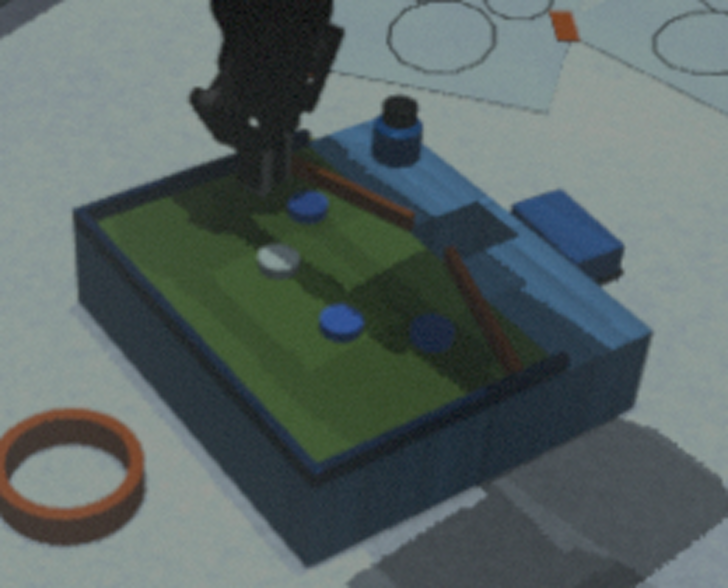

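The crop (colours swapped) shows the fingers at (265,180) just behind the disc at (308,206), with the tips near deck level. I'll lower until they touch lightly.

```bash

for i in 1; do python3 -m inch '[{"claw":-0.72,"travel":[0,0,-0.005],"turn":0},{"claw":-0.72,"travel":[0,0,-0.005],"turn":0}]'; done | egrep 'pos|contact'
python3 -m inch '[{"claw":-0.72,"travel":[0,0,-0.005],"turn":0},{"claw":-0.72,"travel":[0,0,-0.005],"turn":0}]'| egrep 'pos|contact'
python3 -m inch '[{"claw":-0.72,"travel":[0,0,-0.005],"turn":0},{"claw":-0.72,"travel":[0,0,-0.005],"turn":0}]'| egrep 'pos|contact'
python3 -c "
from h import *
plan((21.4,-44,.0862,18))"
```

```text
position: [0.6477, -0.1142, 0.0878]
contact_force: [0.0, 0.5, -0.0]
position: [0.6476, -0.1142, 0.0864]
contact_force: [-1.1, 0.3, -0.2]
position: [0.6476, -0.1142, 0.0854]
contact_force: [1.0, -0.2, 0.3]
t 3.15 board [101.8 -19.6] z 0.0854 xang board 18.0 w 0.0121 [ 1.  -0.2  0.3]
  travel [-0.418  0.037  0.004] turn -0.000
```

```bash

python3 -m inch '[{"claw":-0.72,"travel":[-0.045,0.008,0],"turn":0},{"claw":-0.72,"travel":[-0.09,0.012,0],"turn":0},{"claw":-0.72,"travel":[-0.135,0.015,0],"turn":0},{"claw":-0.72,"travel":[-0.18,0.018,0],"turn":0},{"claw":-0.72,"travel":[-0.225,0.021,0],"turn":0}]' | egrep 'pos|contact'
python3 -m inch '[{"claw":-0.72,"travel":[-0.045,0.004,0],"turn":0},{"claw":-0.72,"travel":[-0.09,0.007,0],"turn":0},{"claw":-0.72,"travel":[-0.135,0.01,0],"turn":0},{"claw":-0.72,"travel":[-0.165,0.013,0],"turn":0},{"claw":-0.72,"travel":[-0.193,0.016,0],"turn":0}]' | egrep 'pos|contact'
python3 -c "
from h import *
plan((28,-42,.0855,18),(28,-42,.11,18),(0,-12,.11,90),(0,-12,.0855,90))
im=snap('side','s2.png');cv2.imwrite('pics/s2c.png',cv2.resize(im[120:330,230:490,::-1],None,fx=2.8,fy=2.8,interpolation=cv2.INTER_CUBIC))"
```

```text
position: [0.6016, -0.1099, 0.0856]
contact_force: [0.7, 0.1, 0.5]
position: [0.5636, -0.1068, 0.0856]
contact_force: [-0.1, -0.4, 0.7]
t 4.15 board [ 21.2 -44.1] z 0.0856 xang board 18.0 w 0.0119 [-0.1 -0.4  0.7]
  travel [ 0.036 -0.003 -0.001] turn -0.000
  travel [ 0.036 -0.003  0.122] turn -0.000
  travel [-0.038  0.189  0.122] turn 0.400
  travel [-0.038  0.189 -0.001] turn 0.400
```

View pics/s2c.png

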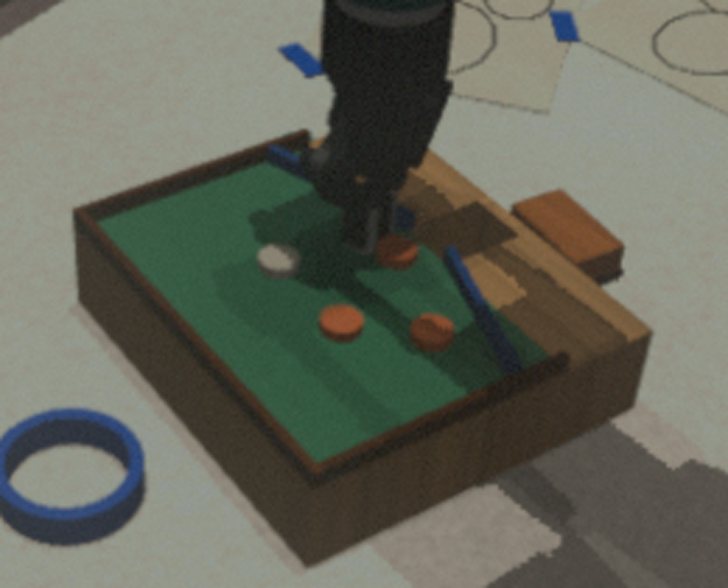

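The disc sits in the notch in front of the gate at about (397,249) in the crop. Next I'll back off, lift, turn and come down behind it.

```bash

python3 -m inch '[{"claw":-0.72,"travel":[0.036,-0.003,0],"turn":0},{"claw":-0.72,"travel":[0.036,-0.003,0.122],"turn":0.0},{"claw":-0.72,"travel":[0.018,0.06,0.122],"turn":0.047},{"claw":-0.72,"travel":[0,0.12,0.122],"turn":0.094},{"claw":-0.72,"travel":[-0.02,0.189,0.122],"turn":0.141}]' | egrep 'pos|contact'
python3 -m inch '[{"claw":-0.72,"travel":[-0.018,0,0],"turn":0.047},{"claw":-0.72,"travel":[-0.018,0,0],"turn":0.094},{"claw":-0.72,"travel":[-0.018,0,0],"turn":0.141},{"claw":-0.72,"travel":[-0.018,0,0],"turn":0.188},{"claw":-0.72,"travel":[-0.018,0,0],"turn":0.235}]' | egrep 'pos|contact'
python3 -m inch '[{"claw":-0.72,"travel":[0,0,0],"turn":0.024},{"claw":-0.72,"travel":[0,0,0],"turn":0.024}]' | egrep 'pos|contact'
python3 -c "
from h import *
print(w2b(p2w('side',230+397/2.8,120+249/2.8,.073)))
plan((0,-14,.11,90),(0,-14,.0855,90),(0,-58,.0855,90))"
```

```text
position: [0.5613, -0.069, 0.1102]
contact_force: [0.1, -0.1, 0.0]
position: [0.5577, -0.0691, 0.11]
contact_force: [-0.5, 0.6, -0.1]
position: [0.5575, -0.0691, 0.11]
contact_force: [-0.1, -0.0, -0.3]
[ -3.35694537 -50.06779989]
t 5.40 board [  1.5 -11.5] z 0.1100 xang board 90.0 w 0.0120 [-0.1 -0.  -0.3]
  travel [-0.012 -0.009  0.   ] turn -0.000
  travel [-0.012 -0.009 -0.122] turn -0.000
  travel [-0.094 -0.213 -0.122] turn -0.000
```

```bash

python3 -m inch '[{"claw":-0.72,"travel":[-0.021,-0.005,0],"turn":0},{"claw":-0.72,"travel":[-0.021,-0.005,-0.08],"turn":0},{"claw":-0.72,"travel":[-0.021,-0.005,-0.122],"turn":0},{"claw":-0.72,"travel":[-0.021,-0.005,-0.122],"turn":0}]' | egrep 'pos|contact'
python3 -m inch '[{"claw":-0.72,"travel":[-0.013,-0.045,0],"turn":0},{"claw":-0.72,"travel":[-0.027,-0.09,0],"turn":0},{"claw":-0.72,"travel":[-0.042,-0.13,0],"turn":0},{"claw":-0.72,"travel":[-0.06,-0.175,0],"turn":0},{"claw":-0.72,"travel":[-0.077,-0.217,0],"turn":0}]' | egrep 'pos|contact'
python3 -m inch '[{"claw":-0.72,"travel":[0,0,0],"turn":0},{"claw":-0.72,"travel":[0.04,0.1,0],"turn":0},{"claw":-0.72,"travel":[0.04,0.1,0.12],"turn":0}]' | egrep 'pos|contact'
python3 -c "
from h import *
plan((-106,-10.3,.13,-18),(-106,-10.3,.0855,-18))
im=snap('side','s3.png');cv2.imwrite('pics/s3c.png',cv2.resize(im[120:330,230:490,::-1],None,fx=2.8,fy=2.8,interpolation=cv2.INTER_CUBIC))"
```

```text
position: [0.552, -0.07, 0.085]
contact_force: [0.3, -0.2, 0.2]
position: [0.5365, -0.1145, 0.0857]
contact_force: [-0.2, -0.2, -0.3]
position: [0.543, -0.0915, 0.1071]
contact_force: [-0.4, -0.4, 0.6]
t 6.60 board [ -3.6 -37.6] z 0.1071 xang board 90.0 w 0.0117 [-0.4 -0.4  0.6]
  travel [-0.424  0.318  0.114] turn 0.400
  travel [-0.424  0.318 -0.108] turn 0.400
```

View pics/s3c.png

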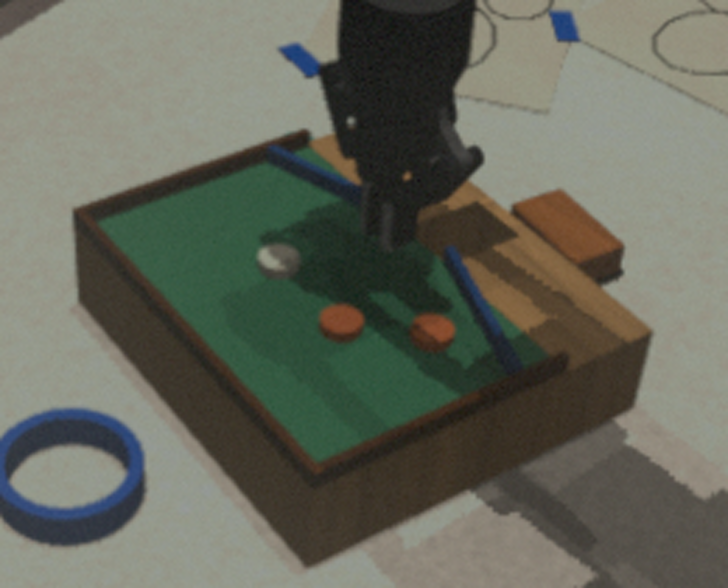

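Copper a is no longer on the deck. The other copper discs are at (342,322) and (433,331), unmoved, and the white disc is unmoved.

```bash
python3 -c "
from h import *
print(get_state()['qpos'])
for q in((342,320),(433,329),(279,258)):print(w2b(p2w('side',230+q[0]/2.8,120+q[1]/2.8,.073)))"
```

```text
[-2.94452355e-01  3.55558550e-01  1.75803128e+00  5.28224032e-04
  1.02470569e+00  8.76824387e-02]
[-40.53816167  18.96942628]
[-75.13520348 -22.12297357]
[27.41548219 17.97307484]
```

```bash

python3 -m inch '[{"claw":-0.72,"travel":[0,0,0.114],"turn":0.047},{"claw":-0.72,"travel":[-0.11,0.08,0.114],"turn":0.094},{"claw":-0.72,"travel":[-0.22,0.16,0.114],"turn":0.141},{"claw":-0.72,"travel":[-0.33,0.24,0.114],"turn":0.188},{"claw":-0.72,"travel":[-0.424,0.318,0.114],"turn":0.235}]' | egrep 'pos|contact'
python3 -m inch '[{"claw":-0.72,"travel":[0,0,0],"turn":0.047},{"claw":-0.72,"travel":[0,0,0],"turn":0.094},{"claw":-0.72,"travel":[0,0,0],"turn":0.141},{"claw":-0.72,"travel":[0,0,0],"turn":0.165},{"claw":-0.72,"travel":[0,0,0],"turn":0.165}]' | egrep 'pos|contact'
python3 -c "
from h import *
plan((-106,-10.8,.13,-18),(-106,-10.8,.0855,-18),(-21.5,-38,.0855,-18))"
```

```text
position: [0.4588, -0.0292, 0.1323]
contact_force: [-0.3, 0.2, -0.5]
position: [0.4601, -0.0298, 0.1324]
contact_force: [0.3, 1.0, -0.7]
t 7.65 board [-103.6  -11.5] z 0.1324 xang board 162.0 w 0.0119 [ 0.3  1.  -0.7]
  travel [-0.01   0.008 -0.012] turn -0.000
  travel [-0.01   0.008 -0.234] turn -0.000
  travel [ 0.331 -0.277 -0.234] turn -0.000
```

```bash

python3 -m inch '[{"claw":-0.72,"travel":[-0.012,0.009,-0.05],"turn":0},{"claw":-0.72,"travel":[-0.012,0.009,-0.15],"turn":0},{"claw":-0.72,"travel":[-0.012,0.009,-0.21],"turn":0},{"claw":-0.72,"travel":[-0.012,0.009,-0.234],"turn":0},{"claw":-0.72,"travel":[-0.012,0.009,-0.234],"turn":0}]' | egrep 'pos|contact'
python3 -m inch '[{"claw":-0.72,"travel":[0.035,-0.029,0],"turn":0},{"claw":-0.72,"travel":[0.07,-0.058,0],"turn":0},{"claw":-0.72,"travel":[0.105,-0.088,0],"turn":0},{"claw":-0.72,"travel":[0.14,-0.117,0],"turn":0},{"claw":-0.72,"travel":[0.175,-0.146,0],"turn":0}]' | egrep 'pos|contact'
python3 -m inch '[{"claw":-0.72,"travel":[0.035,-0.029,0],"turn":0},{"claw":-0.72,"travel":[0.07,-0.058,0],"turn":0},{"claw":-0.72,"travel":[0.105,-0.088,0],"turn":0},{"claw":-0.72,"travel":[0.14,-0.117,0],"turn":0},{"claw":-0.72,"travel":[0.168,-0.14,0],"turn":0}]' | egrep 'pos|contact'
python3 -m inch '[{"claw":-0.72,"travel":[0,0,0],"turn":0},{"claw":-0.72,"travel":[-0.035,0.029,0],"turn":0},{"claw":-0.72,"travel":[-0.035,0.029,0.12],"turn":0},{"claw":-0.72,"travel":[-0.035,0.029,0.12],"turn":0}]' | egrep 'pos|contact'
python3 -c "
from h import *
plan((-1,-7,.11,90),(-1,-7,.0855,90))
im=snap('side','s4.png');cv2.imwrite('pics/s4c.png',cv2.resize(im[120:330,230:490,::-1],None,fx=2.8,fy=2.8,interpolation=cv2.INTER_CUBIC))"
```

```text
position: [0.4571, -0.0278, 0.085]
contact_force: [-0.5, -0.5, -0.7]
position: [0.4935, -0.0579, 0.0856]
contact_force: [-0.2, -0.2, 0.2]
position: [0.527, -0.0858, 0.0855]
contact_force: [0.4, 0.9, 0.5]
position: [0.5198, -0.079, 0.1115]
contact_force: [1.1, 0.2, 0.7]
t 9.55 board [-29.8 -34.8] z 0.1115 xang board 162.1 w 0.0118 [1.1 0.2 0.7]
  travel [ 0.186  0.075 -0.008] turn -0.400
  travel [ 0.186  0.075 -0.13 ] turn -0.400
```

View pics/s4c.png

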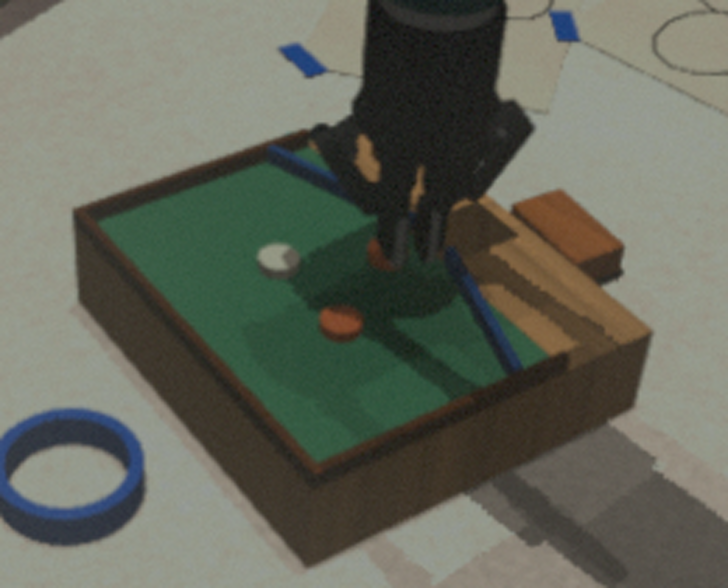

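The disc is in front of the gate, with its left edge at (370,250), partly hidden by the fingers; the white disc and the third copper disc are undisturbed. Now I'll turn and go behind it.

```bash

python3 -m inch '[{"claw":-0.72,"travel":[0.04,0.02,0.02],"turn":-0.047},{"claw":-0.72,"travel":[0.08,0.035,0.02],"turn":-0.094},{"claw":-0.72,"travel":[0.12,0.05,0.02],"turn":-0.141},{"claw":-0.72,"travel":[0.178,0.057,0.02],"turn":-0.188},{"claw":-0.72,"travel":[0.178,0.057,0.02],"turn":-0.235}]' | egrep 'pos|contact'
python3 -m inch '[{"claw":-0.72,"travel":[0,0,0],"turn":-0.047},{"claw":-0.72,"travel":[0,0,0],"turn":-0.094},{"claw":-0.72,"travel":[0,0,0],"turn":-0.141},{"claw":-0.72,"travel":[0,0,0],"turn":-0.165},{"claw":-0.72,"travel":[0,0,0],"turn":-0.165}]' | egrep 'pos|contact'
python3 -c "
from h import *
plan((-1,-11,.0855,90),(-0.5,-60,.0855,90))"
```

```text
position: [0.5556, -0.0675, 0.1128]
contact_force: [0.2, -0.1, 0.5]
position: [0.5539, -0.0675, 0.1127]
contact_force: [0.8, -0.0, 0.1]
t 10.60 board [ -2.5 -11.3] z 0.1127 xang board 90.1 w 0.0117 [ 0.8 -0.   0.1]
  travel [ 0.008 -0.001 -0.136] turn -0.000
  travel [-0.082 -0.229 -0.136] turn -0.000
```

```bash

python3 -m inch '[{"claw":-0.72,"travel":[0.008,-0.001,-0.06],"turn":0},{"claw":-0.72,"travel":[0.008,-0.001,-0.11],"turn":0},{"claw":-0.72,"travel":[0.008,-0.001,-0.136],"turn":0},{"claw":-0.72,"travel":[0.008,-0.001,-0.136],"turn":0}]' | egrep 'pos|contact'
python3 -m inch '[{"claw":-0.72,"travel":[-0.018,-0.046,0],"turn":0},{"claw":-0.72,"travel":[-0.036,-0.092,0],"turn":0},{"claw":-0.72,"travel":[-0.054,-0.138,0],"turn":0},{"claw":-0.72,"travel":[-0.072,-0.183,0],"turn":0},{"claw":-0.72,"travel":[-0.09,-0.229,0],"turn":0}]' | egrep 'pos|contact'
python3 -m inch '[{"claw":-0.72,"travel":[0,0,0],"turn":0},{"claw":-0.72,"travel":[0.04,0.1,0],"turn":0},{"claw":-0.72,"travel":[0.04,0.1,0.2],"turn":0},{"claw":-0.72,"travel":[0.04,0.1,0.2],"turn":0}]' | egrep 'pos|contact'
python3 -c "
from h import *
plan((-57,50.5,.13,120),(-57,50.5,.0855,120))
im=snap('side','s5.png')
snap('top','t5.png')"
```

```text
position: [0.5558, -0.068, 0.0851]
contact_force: [-0.0, 0.1, 0.4]
position: [0.5381, -0.1151, 0.0865]
contact_force: [-0.4, 0.0, 0.6]
position: [0.5497, -0.0944, 0.1304]
contact_force: [-0.5, 0.3, 1.1]
t 11.90 board [  3.6 -37.9] z 0.1304 xang board 90.1 w 0.0118 [-0.5  0.3  1.1]
  travel [-0.116  0.523 -0.002] turn 0.166
  travel [-0.116  0.523 -0.224] turn 0.166
```

```bash

python3 -m inch '[{"claw":-0.72,"travel":[-0.03,0.12,0],"turn":0.04},{"claw":-0.72,"travel":[-0.06,0.24,0],"turn":0.08},{"claw":-0.72,"travel":[-0.09,0.36,0],"turn":0.12},{"claw":-0.72,"travel":[-0.116,0.48,0],"turn":0.16},{"claw":-0.72,"travel":[-0.116,0.513,0],"turn":0.17}]' | egrep 'pos|contact'
python3 -m inch '[{"claw":-0.72,"travel":[0,0,0],"turn":0}]' | egrep 'pos|contact'
python3 -c "
from h import *
plan((-56.5,48.4,.0855,121),(-11.6,-26.7,.0855,121))
im=snap('side','s6.png');cv2.imwrite('pics/s6c.png',cv2.resize(im[120:330,230:490,::-1],None,fx=2.8,fy=2.8,interpolation=cv2.INTER_CUBIC))"
```

```text
position: [0.5212, 0.0105, 0.1252]
contact_force: [-0.0, -1.0, 0.2]
position: [0.5227, 0.0092, 0.1256]
contact_force: [0.4, -1.0, 0.5]
t 12.60 board [-60.1  48.1] z 0.1256 xang board 120.7 w 0.0121 [ 0.4 -1.   0.5]
  travel [ 0.017 -0.006 -0.201] turn 0.002
  travel [ 0.085 -0.438 -0.201] turn 0.002
```

View pics/s6c.png

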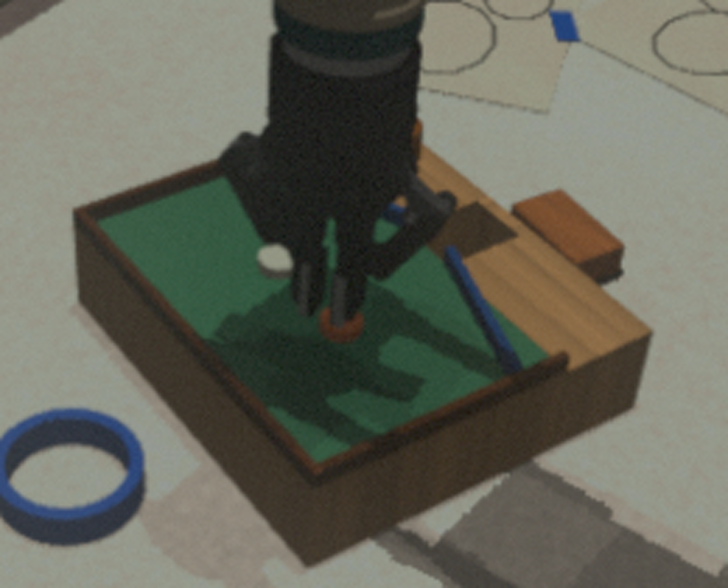

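Copper c is off the deck too. The last copper disc is at (342,325), with the fingers above and behind it.

```bash

python3 -m inch '[{"claw":-0.72,"travel":[0.017,-0.006,0],"turn":0},{"claw":-0.72,"travel":[0.017,-0.006,-0.1],"turn":0},{"claw":-0.72,"travel":[0.017,-0.006,-0.17],"turn":0},{"claw":-0.72,"travel":[0.017,-0.006,-0.201],"turn":0},{"claw":-0.72,"travel":[0.017,-0.006,-0.201],"turn":0}]' | egrep 'pos|contact'
python3 -m inch '[{"claw":-0.72,"travel":[0.007,-0.044,0],"turn":0},{"claw":-0.72,"travel":[0.014,-0.087,0],"turn":0},{"claw":-0.72,"travel":[0.021,-0.13,0],"turn":0},{"claw":-0.72,"travel":[0.028,-0.174,0],"turn":0},{"claw":-0.72,"travel":[0.034,-0.217,0],"turn":0}]' | egrep 'pos|contact'
python3 -m inch '[{"claw":-0.72,"travel":[0.007,-0.044,0],"turn":0},{"claw":-0.72,"travel":[0.014,-0.087,0],"turn":0},{"claw":-0.72,"travel":[0.021,-0.13,0],"turn":0},{"claw":-0.72,"travel":[0.028,-0.174,0],"turn":0},{"claw":-0.72,"travel":[0.034,-0.215,0],"turn":0}]' | egrep 'pos|contact'
python3 -m inch '[{"claw":-0.72,"travel":[0,0,0],"turn":0},{"claw":-0.72,"travel":[-0.006,0.04,0],"turn":0},{"claw":-0.72,"travel":[-0.006,0.04,0.13],"turn":0},{"claw":-0.72,"travel":[-0.006,0.04,0.13],"turn":0}]' | egrep 'pos|contact'
python3 -c "
from h import *
plan((-1,-12,.11,90),(-1,-12,.0855,90),(-.5,-60,.0855,90))
im=snap('side','s7.png');cv2.imwrite('pics/s7c.png',cv2.resize(im[120:330,230:490,::-1],None,fx=2.8,fy=2.8,interpolation=cv2.INTER_CUBIC))"
```

```text
position: [0.5268, 0.0066, 0.0855]
contact_force: [-0.7, 0.1, 0.7]
position: [0.5337, -0.037, 0.0864]
contact_force: [-0.1, 0.0, 1.3]
position: [0.5404, -0.0797, 0.0861]
contact_force: [0.1, -0.3, -0.9]
position: [0.5407, -0.0704, 0.1144]
contact_force: [1.2, 0.7, 1.0]
t 14.55 board [-13.6 -19. ] z 0.1144 xang board 120.7 w 0.0120 [1.2 0.7 1. ]
  travel [ 0.072  0.009 -0.022] turn -0.171
  travel [ 0.072  0.009 -0.145] turn -0.171
  travel [-0.016 -0.215 -0.145] turn -0.171
```

View pics/s7c.png

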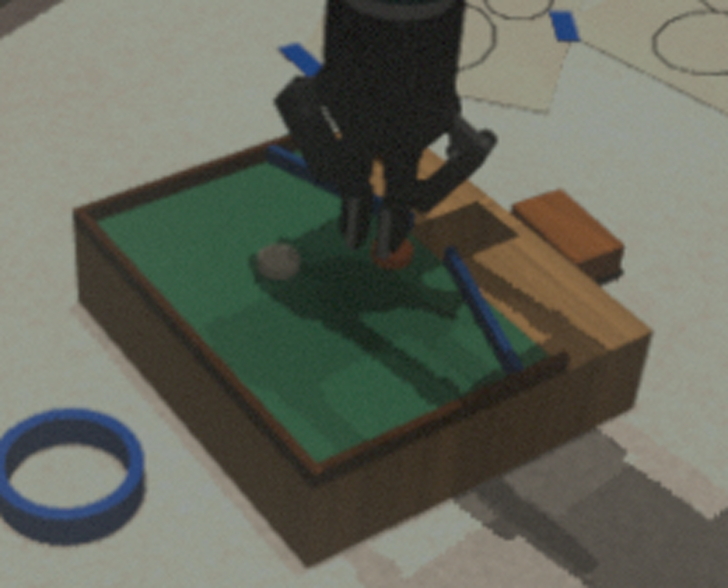

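The last disc is at about (392,253), in front of the gate. Now the final push.

```bash

python3 -m inch '[{"claw":-0.72,"travel":[0.03,0.009,0],"turn":-0.045},{"claw":-0.72,"travel":[0.072,0.009,0],"turn":-0.09},{"claw":-0.72,"travel":[0.072,0.009,0],"turn":-0.135},{"claw":-0.72,"travel":[0.072,0.009,0],"turn":-0.171},{"claw":-0.72,"travel":[0.072,0.009,0],"turn":-0.171}]' | egrep 'pos|contact'
python3 -m inch '[{"claw":-0.72,"travel":[0,0,-0.06],"turn":0},{"claw":-0.72,"travel":[0,0,-0.12],"turn":0},{"claw":-0.72,"travel":[0,0,-0.145],"turn":0},{"claw":-0.72,"travel":[0,0,-0.145],"turn":0}]' | egrep 'pos|contact'
python3 -m inch '[{"claw":-0.72,"travel":[-0.018,-0.045,0],"turn":0},{"claw":-0.72,"travel":[-0.036,-0.09,0],"turn":0},{"claw":-0.72,"travel":[-0.054,-0.135,0],"turn":0},{"claw":-0.72,"travel":[-0.072,-0.18,0],"turn":0},{"claw":-0.72,"travel":[-0.088,-0.224,0],"turn":0}]' | egrep 'pos|contact'
python3 -m inch '[{"claw":-0.72,"travel":[0,0,0],"turn":0},{"claw":-0.72,"travel":[0.02,0.05,0],"turn":0},{"claw":-0.72,"travel":[0.02,0.05,0.2],"turn":0},{"claw":-0.72,"travel":[0.02,0.05,0.45],"turn":0},{"claw":-0.72,"travel":[0.02,0.05,0.7],"turn":0}]' | egrep 'pos|contact'
python3 -m inch '[{"claw":-0.72,"travel":[-0.1,-0.2,0.1],"turn":0},{"claw":-0.72,"travel":[-0.2,-0.4,0.1],"turn":0},{"claw":-0.72,"travel":[-0.3,-0.6,0.1],"turn":0},{"claw":-0.72,"travel":[-0.4,-0.8,0.1],"turn":0},{"claw":-0.72,"travel":[-0.5,-1,0.1],"turn":0}]' | egrep 'pos|contact'
python3 -m inch '[{"claw":-0.72,"travel":[-0.1,-0.2,0],"turn":0},{"claw":-0.72,"travel":[-0.2,-0.4,0],"turn":0},{"claw":-0.72,"travel":[-0.3,-0.6,0],"turn":0},{"claw":-0.72,"travel":[-0.3,-0.6,0],"turn":0}]' | egrep 'pos|contact'
python3 -c "
from h import *
plan()
im=snap('top','t8.png');im2=snap('side','s8.png')
a=cv2.resize(im[150:400,270:530,::-1],None,fx=1.5,fy=2.2);b=im2[120:330,230:490,::-1];b=cv2.resize(b,(400,550))
cv2.imwrite('pics/f8.png',cv2.convertScaleAbs(np.hstack([a,b]),alpha=1.6))"
```

```text
position: [0.5528, -0.0685, 0.1112]
contact_force: [0.5, 0.0, -0.0]
position: [0.5526, -0.0688, 0.0843]
contact_force: [-4.6, 1.2, 16.0]
position: [0.5381, -0.1124, 0.0843]
contact_force: [2.3, 7.3, 11.1]
position: [0.539, -0.1036, 0.2229]
contact_force: [0.8, -0.6, -0.2]
position: [0.4386, -0.3051, 0.242]
contact_force: [1.2, -0.3, 0.2]
position: [0.3771, -0.4289, 0.2414]
contact_force: [-0.1, 0.5, -0.9]
t 17.40 board [ -31.2 -412.6] z 0.2414 xang board 89.6 w 0.0118 [-0.1  0.5 -0.9]
```

View pics/f8.png

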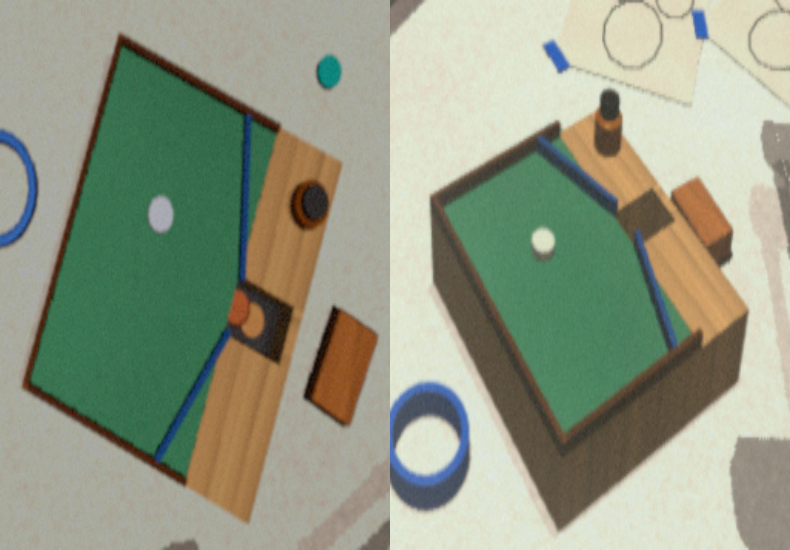

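The left panel shows two copper discs in the slot area, one at (238,308) right at the gate edge. The right panel shows only the white disc on the deck. I'm out of views, so I'll check the edge disc by numbers.

```bash
python3 - <<'E'
from h import *
im=snap('top','t9.png').astype(int)
def show(nm,I,u0,u1,v0,v1):
    print(nm,u0,v0)
    for v in range(v0,v1):
        print(v,''.join((lambda r,g,b:'O' if r>1.7*b and r>70 and r>1.25*g else 'o' if r>1.6*b and r>g*1.1 and r>60 else 'g' if g>1.2*r and g>b*1.1 else 'B' if b>r*1.3 else '.' if max(r,g,b)<60 else 'w')(*I[v,u]) for u in range(u0,u1)))
show('top',im,408,472,270,318)
show('side',snap('side','s9.png').astype(int),375,420,180,222)
for p in((0,-75,.065),(18,-75,.065),(-18,-75,.065),(0,-82,.069)):
    w=[*b2w(p[:2]),p[2]];print(p,w2p('top',w),w2p('side',w))
for v,u in((290,428),(296,437)):print(im[v,u])
E
```

```text
top 408 270
270 gggggggggggggggggggggBBBBBwOOOOOOOOOOOOOOOOOOOOOOOOOOOOOOOOOOOOO
271 gggggggggggggggggggggBBBBBoOOOOOOOOOOOOOOOOOOOOOOOOOOOOOOOOOOOOO
272 gggggggggggggggggggggBBBBBoOOOOOOOOOOOOOOOOOOOOOOOOOOOOOOOOOOOOO
273 gggggggggggggggggggggBBBBBoOOOOOOOOOOOOOOOOOOOOOOOOOOOOOOOOOOOOO
274 gggggggggggggggggggggBBBBwoOOOOOOOOOOOOOOOOOOOOOOOOOOOOOOOOOOOOO
275 gggggggggggggggggggggBBBBwoOOOOOOOOOOOOOOOOOOOOOOOOOOOOOOOOOOOOO
276 gggggggggggggggggggggBBBBBOOOOOOOOOOOOOOOOOOOOOOOOOOOOOOOOOOOOOO
277 gggggggggggggggggggggBBBBB.OOOOOOOOOOOOOOOOOOOOOOOOOOOOOOOOOOOOO
278 ggggggggggggggggggggg........OOOOOOOOOOOOOOOOOOOOOOOOOOOOOOOOOOO
279 ggggggggggggggggggggg...........oOOOOOOOOOOOOOOOOOOOOOOOOOOOOOOO
280 gggggggggggggggggggg..............oOOOOOOOOOOOOOOOOOOOOOOOOOOOOO
281 gggggggggggggggggggoo................OOOOOOOOOOOOOOOOOOOOOOOOOOO
282 ggggggggggggggggggwOOOOo...............OOOOOOOOOOOOOOOOOOOOOOOOO
283 ggggggggggggggggggOOOOOOOo...............wOOOOOOOOOOOOOOOOOOOOOO
284 gggggggggggggggggwOOOOOOOOw.................OOOOOOOOOOOOOOOOOOOO
285 gggggggggggggggggwOOOOOOOOO....................OO
[... 3952 characters left out ...]
ggg..BBBBwwOOOOOOOOOOOOOOOOOOOOOOO
215 ggggggggggggggg..BBBBwOOOOOOOOOOOOOOOOOOOOOOO
216 ggggggggggggggg...BBBBwOOOOOOOOOOOOOOOOOOOOOO
217 gggggggggggggggg..BBBBwoOOOOOOOOOOOOOOOOOOOOO
218 gggggggggggggggg...BBBBwOOOOOOOOOOOOOOOOOOOOO
219 ggggggggggggggggg...BBBwoOOOOOOOOOOOOOOOOOOOO
220 gggggggggggggggggg..BBBBwOOOOOOOOOOOOOOOOOOOO
221 gggggggggggggggggg..BBBBwwOOOOOOOOOOOOOOOOOOO
(0, -75, 0.065) [425.49585266 287.87646455] [381.38908799 206.97564652]
(18, -75, 0.065) [429.59073829 277.08686792] [375.23267486 201.69497476]
(-18, -75, 0.065) [421.39550871 298.69772421] [387.67806186 212.37707991]
(0, -82, 0.069) [430.21851307 289.55401603] [384.69629067 203.95166178]
[98 49 26]
[106  73  42]
```

The deck edge cuts the disc off along a straight line, and the side view shows no copper at deck height. So it lies below deck level, inside the slot, and I can hand in.

```bash
python3 -c "
from rig import ticket
print(ticket.sign_off())"
```

```text
the job is handed in; nothing more can be done
None
```

I swept all three copper discs through the gate and handed the job in at about 17.5 s; none is left on the deck, though the final top view shows only two in the slot and I take the third to be hidden beneath them; the white disc is still on the deck, and the ink pot, tape and block were not touched.

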